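Reverse the press ratchet and clamp the squeegee

TASK

The felt edge of the squeegee has just been glued and the squeegee lies under the pad of the little bench press, whose ratchet handle is still set to loosen. Flip the reversing lever on the ratchet head over to tighten (clockwise from above), then work the handle back and forth until the pad grips the squeegee firmly: clearly stiffer to turn than when running free, but not so hard that it is crushed. Leave the squeegee where it lies and do not disturb the stapler, the ink bottle and the tape measure.

Things in the scene. Friction and masses are not known exactly. Their poses are not given: they have to be found in the camera images.
- press: Bench press, fixed to the desk: grey base plate 130 (x) x 190 (y) x 20 mm, 24 mm columns at y = +/-75 mm, grey cross beam 46 x 190 mm at 80 to 100 mm height. Origin: on the vertical spindle axis, at desk height; z up. On top of the beam the ratchet head, a 62 mm steel disc 119 to 125 mm above the desk, turns about that axis with the handle.
- handle (a joint): Angle (rad) of the ratchet handle about the spindle, -0.7 to +0.7 between hard stops. At 0 it points along the press's -x; it grows clockwise seen from above (knob moving to the press's +y): that is the tightening stroke. The wheel has 16 teeth: up to 0.4 rad of a stroke is idle before a tooth catches. Idle or return swings take about 2 N at the knob.
- knob (a point): Centre of the upright round black knob at the handle's end: 24 mm diameter, from 126 to 178 mm above the desk (this point 152 mm), 130 mm from the spindle axis. Axes: x along the handle towards the spindle, +y the way it moves when tightening, z up. The bar below is 16 mm wide, its top 125 mm above the desk.
- pad_face (a point): Centre of the pad's lower face, on the spindle axis. Push at the knob, square to the handle, in a slow tightening stroke (while moving; at standstill it reads less): 7.5 N as the screw runs free; after touch it rises evenly within about 0.4 rad of driven turn: 9 N = 20 N pad force (least that holds), 11 to 12 N is right, 15.5 N = 105 N (most allowed), 16.5 N = 120 N crushes.
- pad: The steel pressure pad under the screw, 56 mm diameter, 9 mm thick; origin 12 mm above its lower face. It starts 6 to 13 mm above the squeegee; 1 rad of driven turn lowers it 10 mm. It is sprung on the screw, and the screw holds by friction when the handle is let go.
- lever (a joint): Angle (rad) of the reversing lever relative to the handle, -0.35 to +0.35 between stops, growing clockwise seen from above; stays where it is left. Negative (as it starts, about -0.3): loosen, the handle drives the screw counter-clockwise only. Positive: tighten, it drives clockwise only. Fully over means above 0.25.
- lever_tab (a point): Middle of the reversing lever's upright tab: 14 mm along the lever, 8 mm thick across, from 125 to 152 mm above the desk (this point 140 mm). It stands 22 mm from the lever's pivot on the knob's side; the pivot is on the handle's centre line 38 mm from the spindle axis. The handle drives to the side to which the tab leans. About 3.5 N moves it. Axes: x to the pivot, z up.
- squeegee: Felt-edged squeegee, a flat plate 74 x 102 x 6 mm, loose on the base plate under the pad, its underside 20 mm above the desk. Origin: centre of its underside.
- stapler: Desk stapler, 30 x 136 x 49 mm, to be left alone. Origin: centre of its underside.
- ink_bottle: Ink bottle, 39 mm diameter, 90 mm high, to be left alone. Origin: centre of its underside.
- tape_measure: Pocket tape measure, 62 x 73 x 35 mm, to be left alone. Origin: centre of its underside.
Not all that is in view belongs to the job. What is meant by the squeegee is not black or green, and is the larger of those in its own colour.

How it is judged:
On the way, in this order (a step that is already met when the one before it is completed fails the run):
1. the reversing lever is over to tighten (lever above 0.25) while the pad does not yet press (value of joint lever above 0.25 rad and contact force between pad and squeegee below 5 N), for 0.1 s.
2. the pad presses on the squeegee with more than 20 N (contact force between pad and squeegee above 20 N), for 0.2 s.
At the end, for the whole second after the job is handed in: The pad clamps the squeegee with 20 to 105 N and the reversing lever is still set to tighten (above 0.2 rad); the squeegee is at rest (contact force between pad and squeegee between 20 and 105 N and value of joint lever above 0.2 rad and linear speed of squeegee below 0.01 m/s); the robot touches nothing.
It fails at once if the squeegee is crushed: pad force above 120 N (contact force between pad and squeegee above 120 N).
It fails at once if the squeegee is shifted by more than 12 mm (distance of squeegee from where it was at the start of the episode above 0.012 m).
It fails at once if the stapler is moved by more than 15 mm (distance of stapler from where it was at the start of the episode above 0.015 m).
It fails at once if the ink bottle is moved by more than 15 mm (distance of ink_bottle from where it was at the start of the episode above 0.015 m).
It fails at once if the tape measure is moved by more than 15 mm (distance of tape_measure from where it was at the start of the episode above 0.015 m).
It also fails if it takes over 72 s, if anything falls off the work surface, if the arm or the gripper's body presses on something with over 40 N, if the wrist force passes 120 N, or if a joint passes its speed limit or range.

ROBOT

A 6-joint arm with a two-finger parallel gripper is mounted at the origin on a cart in front of the work surface, level with it; the furniture and walls round the work are solid. World frame = base frame: x ahead of the robot, y to its left, z up, the work surface at z = 0. Lengths are in m, angles in rad, forces in N, time in s.
With the tool pointing down it reaches from about 0.35 to 0.85 m from the base axis. Payload 8.1 kg.
Tool frame: the origin (TCP) lies midway between the tips of the shut fingers; the grasp point (between the pads) lies 19 mm behind it; x points along the fingers, z is the direction in which the jaws open and shut, and the axes are right-handed (so a half turn about x gives the same grasp; the last joint's range is limited). The gripper opens to 85 mm and grips with 20 to 120 N. Pads are 22 mm wide; open, the fingers measure 114 mm over their backs; the gripper's body (76 mm by 85 mm) begins 54 mm behind the grasp point. The pads swing forward as they close: fully open they stand 13 mm farther back than shut.
Start: joints at [-1.382, 0.13, 1.488, -0, 1.523, -0.085], TCP at [0.162, -0.578, 0.207] pointing down, gripper open.
Joint ranges: [-2.96, 2.96], [-0.89, 2.26], [0.02, 2.5], [-1.34, 4.48], [0, 2.73], [-2.66, 2.66]. Speed limits (rad/s): [2.39, 2.39, 2.79, 3.14, 3.14, 3.14].

INTERFACE

Orientations are given as [roll, pitch, yaw] about the fixed x, y, z axes, in that order (R = Rz(yaw) Ry(pitch) Rx(roll)).
In Python, from workcell import r gives the robot as it stands.
- The arm moves only by the tool send_rows, never from a script. Its argument "deltas" is a list of rows, each an object of numbers: "tx", "ty", "tz": the shift along the tool's x, y, z in units of 25 mm (1.0 is 25 mm); "roll": the turn about the tool's x in units of 5 degrees (1.0 is 5 degrees). A call has 1 to 10 rows; each row shifts and turns the commanded pose from where the row before left it, along the tool's axes as they then stand; what a row does not reach is not made up. A row lasts 1/8 s, in which the tool goes at most 62.5 mm and 10.7 degrees, less where a joint would pass 70% of its speed; a pose out of reach is approached as far as the arm can. A call is refused whole if a number of a shift passes 1 or a number of a turn 1, either way. A call with a gripper value outside its range is refused whole. "jaw" is the opening, from 0 (shut) to 1 (fully open), set as the call begins (left out, the last holds). The fingers move at their own pace and stop on an object; "squeeze" is the grip in N (left out, the last holds). Time passes only in rows, so rows that do not move let the fingers close. It gives the time, the measured TCP pose, the force and the opening at its end, in the units of the state.
- r.sense(): the state, without advancing time (a new reading comes with each control period).
- r.capture(name): name is "side" or "top" or "wrist"; returns (picture, depth): 400x640x3 uint8, red, green, blue; 400x640 float32, m along the optical axis (not along the pixel's ray), 0 where there is no reading.
- r.calibration(name): a dict with "camera_matrix" (3x3 intrinsics, pixels), "D" ([k1, k2, p1, p2, k3] as OpenCV has them; the pictures are not rectified), "R" (3x3) and "t" (3): a world point X has camera coordinates R X + t; the wrist camera has in their place "T_tool_cam" (4x4, takes a point from camera to tool coordinates, whose origin is the TCP and whose axes are the tool frame's). Camera axes: x right, y down, z forward; pixel columns grow to the right and rows downward; lengths in m; the calibration is good to about 2 mm. A picture is of the moment at which its call begins: read the wrist's pose just before it. calibration takes no time and is no camera call.
- r.close_job(): hands the job in, once; it reports no verdict.
The state is a dict: "t": time; "qpos": joint angles; "joint_vel": joint speeds; "joint_torque": joint torques, N m; "position": TCP position; "orientation": TCP orientation; "force": force on the tool from outside, world axes, zero at the start; "torque": the same for the moment, N m; "width": opening from 0.0 (shut) to 1.0 (fully open).
Only numpy, scipy, OpenCV 4.12 (cv2) and the standard library are available. Lean on these libraries where they do the work, as an engineer would, in place of code of your own. Each camera call takes 0.05 s, during which the arm holds its last target.

## Working session

There is one attempt and no reset: what is moved stays moved. The work goes in short steps, Python scripts to look and compute and a tool call to move; the robot and the scene stay as the last step left them, time stands still between calls to the robot, and variables do not carry over. Pictures are saved under pics/ and viewed, and the job is handed in when it is done.

Besides the shell and the picture viewer there is one more tool, called as name(argument=value, ...) on one line, values as JSON. send_rows: Moves the arm, as the interface text tells. Its arguments: {"type":"object","properties":{"deltas":{"type":"array","items":{"type":"object","properties":{"tx":{"type":"number"},"ty":{"type":"number"},"tz":{"type":"number"},"roll":{"type":"number"}}}},"jaw":{"type":"number"},"squeeze":{"type":"number"}},"required":["deltas"]}

```bash
mkdir -p pics; ls
cat > h.py <<'E'
import numpy as np, cv2
from workcell import r
def save(n,im): cv2.imwrite('pics/'+n+'.png', cv2.cvtColor(im,cv2.COLOR_RGB2BGR))
def ray(cal,u,v):
    K=np.array(cal['camera_matrix'],float);D=np.array(cal['D'],float)
    p=cv2.undistortPoints(np.array([[[u,v]]],float),K,D)[0,0]
    return np.array([p[0],p[1],1.0])
def wray(name,u,v,pose=None):
    c=r.calibration(name); d=ray(c,u,v)
    if name=='wrist':
        T=np.array(c['T_tool_cam']); pos,R=pose
        return pos+R@T[:3,3], R@T[:3,:3]@d
    R=np.array(c['R']);t=np.array(c['t']).ravel()
    return -R.T@t, R.T@d
def onz(name,u,v,z,pose=None):
    o,d=wray(name,u,v,pose); return o+d*(z-o[2])/d[2]
def depthpt(name,dep,u,v,pose=None):
    o,d=wray(name,u,v,pose); return o+d*dep[int(v),int(u)]
def proj(name,X,pose=None):
    c=r.calibration(name);K=np.array(c['camera_matrix'],float);D=np.array(c['D'],float)
    R=np.array(c['R']);t=np.array(c['t']).ravel()
    p,_=cv2.projectPoints(np.array(X,float).reshape(-1,1,3),cv2.Rodrigues(R)[0],t,K,D); return p[:,0]
E
python3 - <<'E'
from h import *
s=r.sense(); print(s)
for n in ['side','top','wrist']:
    im,d=r.capture(n); save(n+'0',im); np.save('pics/'+n+'0.npy',d)
    c=r.calibration(n); print(n,{k:np.round(np.array(v),3).tolist() for k,v in c.items()})
E
```

```text
pics
{'t': 0.0, 'qpos': array([-1.38240507e+00,  1.31134589e-01,  1.48933850e+00, -1.34728180e-05,
        1.52300119e+00, -8.53962363e-02]), 'joint_vel': array([-0.00022443, -0.00042958, -0.00169142,  0.00089833,  0.0014501 ,
        0.00115059]), 'joint_torque': array([ 3.14503250e-04, -5.69383907e+01, -5.00562572e+01, -2.93784171e-05,
        1.49150676e-02, -1.29933704e-05]), 'position': array([ 0.16213001, -0.57703598,  0.20612784]), 'orientation': array([3.06334767, 1.56891465, 1.76633949]), 'force': array([ 0.64209117,  0.15220903, -0.00666276]), 'torque': array([0.00121593, 0.02344924, 0.00539552]), 'width': 0.9975656261825532}
side {'camera_matrix': [[447.127, 0.0, 323.036], [0.0, 447.127, 195.322], [0.0, 0.0, 1.0]], 'D': [0.004, 0.0, 0.0, 0.0, 0.0], 'R': [[0.999, 0.038, 0.017], [0.038, -0.646, -0.763], [-0.018, 0.763, -0.647]], 't': [-0.486, 0.025, 1.219]}
top {'camera_matrix': [[394.204, 0.0, 322.629], [0.0, 394.204, 199.434], [0.0, 0.0, 1.0]], 'D': [0.017, 0.0, 0.0, 0.0, 0.0], 'R': [[-0.025, -1.0, -0.015], [-0.987, 0.027, -0.156], [0.156, 0.011, -0.988]], 't': [-0.07, 0.523, 1.03]}
wrist {'camera_matrix': [[291.331, 0.0, 318.359], [0.0, 291.331, 200.296], [0.0, 0.0, 1.0]], 'D': [-0.044, 0.0, 0.0, 0.0, 0.0], 'T_tool_cam': [[0.0, -0.285, 0.959, -0.166], [-0.001, -0.959, -0.285, 0.072], [1.0, -0.001, -0.001, 0.001], [0.0, 0.0, 0.0, 1.0]]}
```

View pics/side0.png

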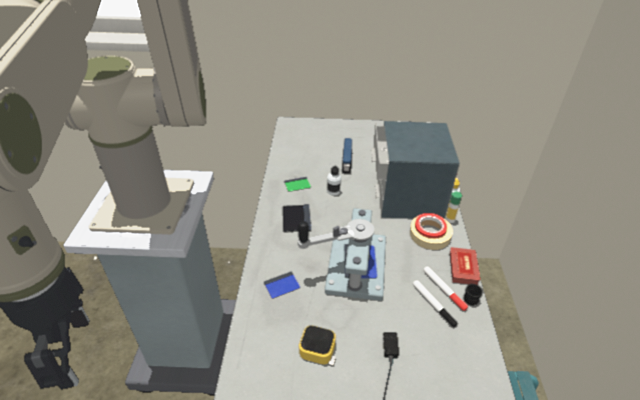

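View pics/top0.png

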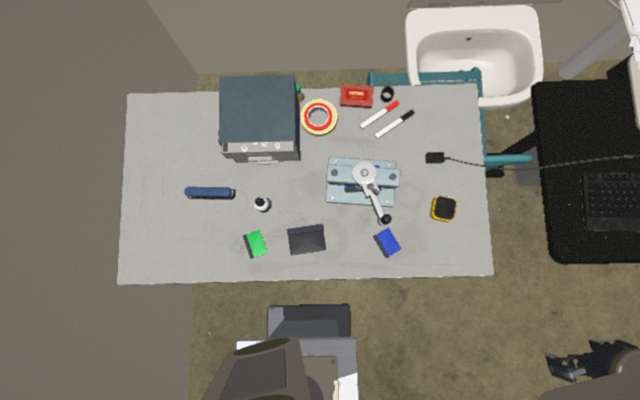

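View pics/wrist0.png

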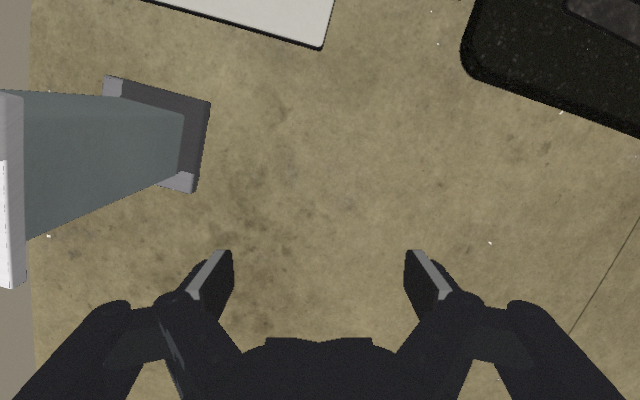

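The side view shows the press at about (355,255), with the head at (361,230) and the knob at (303,232). The top view shows the disc at (364,173) and the knob at (386,219). I'll zoom in.

Run:
```python
import cv2
a=cv2.imread('pics/top0.png')[140:240,310:440]; b=cv2.imread('pics/side0.png')[195:305,270:400]
cv2.imwrite('pics/topz.png',cv2.resize(a,None,fx=6,fy=6,interpolation=cv2.INTER_CUBIC))
cv2.imwrite('pics/sidez.png',cv2.resize(b,None,fx=5,fy=5,interpolation=cv2.INTER_CUBIC))
```

```text
(no output)
```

View pics/topz.png

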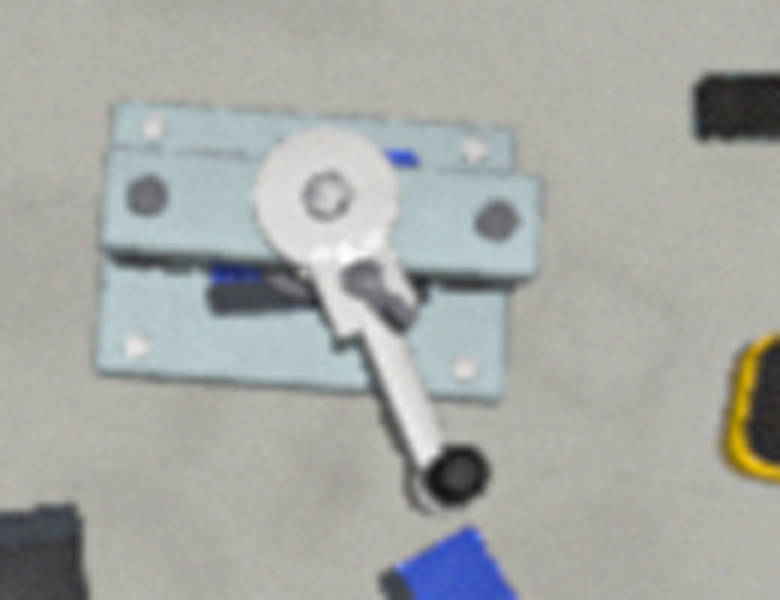

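View pics/sidez.png

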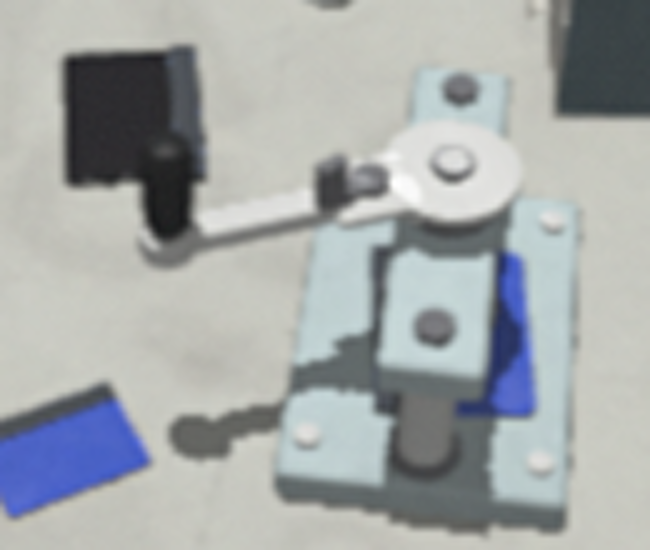

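The tab leans to the press's −y side (right in the top view). The handle points towards the robot, at a negative angle.

Run:
```python
from h import *
def T(x,y): return (x/6+310-0.4,y/6+140-0.4)
def S(x,y): return (x/5+270-.4,y/5+195-.4)
def tri(a,b):
    o1,d1=wray('top',*a);o2,d2=wray('side',*b)
    A=np.stack([d1,-d2],1);s=np.linalg.lstsq(A,o2-o1,rcond=None)[0]
    p,q=o1+s[0]*d1,o2+s[1]*d2
    return (p+q)/2,np.linalg.norm(p-q)
for n,a,b in [('disc hub',T(327,195),S(453,162)),('knob top',T(460,474),S(165,150)),('colL',T(147,195),S(460,89)),('colR',T(497,221),S(434,327)),
 ('sc FL',T(153,128),S(552,222)),('sc FR',T(475,150),S(541,462)),('sc BR',T(463,369),S(306,434)),('tab end top',T(403,318),S(327,168))]:
    print(n,*tri(a,b))
td=np.load('pics/top0.npy')
for n,(u,v),z in [('hub',T(327,195),.13),('knob',T(460,474),.178),('colL',T(147,195),.103),('colR',T(497,221),.103),('base corners',T(112,100),.02),('',T(517,128),.02),('',T(97,374),.02),('',T(502,402),.02)]:
    print(n,onz('top',u,v,z).round(4),depthpt('top',td,u,v).round(4))
print(wray('side',320,200))
```

```text
disc hub [ 0.5731255  -0.18988981  0.13108458] 0.0002050539009743602
knob top [ 0.45036262 -0.23308829  0.17343072] 0.0001104999601461672
colL [ 0.58043766 -0.11532092  0.10670982] 0.0010086234635424288
colR [ 0.56513136 -0.26421538  0.10659948] 0.00045479990117232663
sc FL [ 0.63116048 -0.12066251  0.02554643] 0.0004489246604552985
sc FR [ 0.6167736  -0.26941063  0.02650143] 0.0008765084501958068
sc BR [ 0.51360902 -0.25885808  0.02622661] 0.0006023397987232529
tab end top [ 0.51726869 -0.21660534  0.15046132] 0.0006732600484074317
hub [ 0.5735 -0.19    0.13  ] [ 0.5733 -0.1899  0.1306]
knob [ 0.4499 -0.2324  0.178 ] [ 0.4501 -0.2327  0.1761]
colL [ 0.5818 -0.1153  0.103 ] [ 0.5807 -0.1152  0.108 ]
colR [ 0.5661 -0.2648  0.103 ] [ 0.5648 -0.2638  0.1092]
base corners [ 0.6469 -0.1019  0.02  ] [ 6.524e-01 -1.021e-01 -1.000e-04]
 [ 0.6279 -0.2906  0.02  ] [ 0.6336 -0.2946 -0.0024]
 [ 0.5171 -0.0915  0.02  ] [ 0.5196 -0.0915  0.0035]
 [ 0.4991 -0.2768  0.02  ] [ 0.4995 -0.2773  0.0169]
(array([ 0.50640014, -0.89508278,  0.81593253]), array([-0.02409099,  0.75555163, -0.65476479]))
```

```bash
cat >> h.py <<'E'
from scipy.spatial.transform import Rotation as Ro
S0=np.array([0.5732,-0.1900]); PHI0=np.pi-0.102
def pose():
    s=r.sense(); return s['position'],Ro.from_euler('xyz',s['orientation']).as_matrix()
def uvec(p): return np.array([np.cos(p),np.sin(p)])
def tvec(p): return np.array([np.sin(p),-np.cos(p)])
def need(target,zdir=None):
    p,R=pose(); d=R.T@(np.array(target)-p)/0.025
    out=d.round(2)
    roll=None
    if zdir is not None:
        zt=R[:,2]; a=np.arctan2(zdir[1],zdir[0])-np.arctan2(zt[1],zt[0])
        roll=-a if R[2,0]<0 else a  # tool x down => world yaw + = roll -
        roll=np.degrees((roll+np.pi)%(2*np.pi)-np.pi)/5
    return out,roll
E
python3 - <<'E'
from h import *
p,R=pose(); print(R.round(3))
phi=np.radians(199.1)
print(uvec(phi),tvec(phi))
T=S0+0.074*uvec(phi)-0.042*tvec(phi)
print(T, need([*T,.2],tvec(phi)), need([*T,.2],-tvec(phi)))
E
```

```text
[[-0.     0.963  0.27 ]
 [ 0.001  0.27  -0.963]
 [-1.     0.    -0.001]]
[-0.94494891 -0.3272179 ] [-0.3272179   0.94494891]
[ 0.51701693 -0.25390198] (array([ 0.27, 17.16, -8.61]), np.float64(35.31705019351645)) (array([ 0.27, 17.16, -8.61]), np.float64(-0.6829498064835513))
```

send_rows(deltas=[{"ty":0.95,"tz":-0.48,"roll":-0.07},{"ty":0.95,"tz":-0.48,"roll":-0.07},{"ty":0.95,"tz":-0.48,"roll":-0.07},{"ty":0.95,"tz":-0.48,"roll":-0.07},{"ty":0.95,"tz":-0.48,"roll":-0.07},{"ty":0.95,"tz":-0.48,"roll":-0.07},{"ty":0.95,"tz":-0.48,"roll":-0.07},{"ty":0.95,"tz":-0.48,"roll":-0.07},{"ty":0.95,"tz":-0.48,"roll":-0.07},{"ty":0.95,"tz":-0.48,"roll":-0.07}], jaw=0)

```text
schema error: expected keys tx, ty, tz, roll
```

send_rows(deltas=[{"ty":0.95,"tz":-0.48},{"ty":0.95,"tz":-0.48},{"ty":0.95,"tz":-0.48},{"ty":0.95,"tz":-0.48},{"ty":0.95,"tz":-0.48},{"ty":0.95,"tz":-0.48},{"ty":0.95,"tz":-0.48},{"ty":0.9,"tz":-0.45},{"tz":0},{"tz":0}])

```text
schema error: expected keys tx, ty, tz, roll
```

Run:
```python
from h import *
s=r.sense(); print(s['t'],s['position'],s['orientation'],s['force'],s['width'])
P=pose(); np.savez('pics/p1.npz',p=P[0],R=P[1])
im,d=r.capture('wrist'); save('w1',im); np.save('pics/w1.npy',d)
phi=np.radians(199.1)
T=S0+0.074*uvec(phi)-0.042*tvec(phi)
print(need([*T,.2],-tvec(phi)))
```

```text
0.15 [ 0.16216481 -0.5771957   0.20636899] [3.0388863  1.56935314 1.74184915] [ 0.04114435  0.17493422 -0.53761195] 0.997723432212684
(array([ 0.27, 17.16, -8.62]), np.float64(-0.6828511629165035))
```

View pics/w1.png

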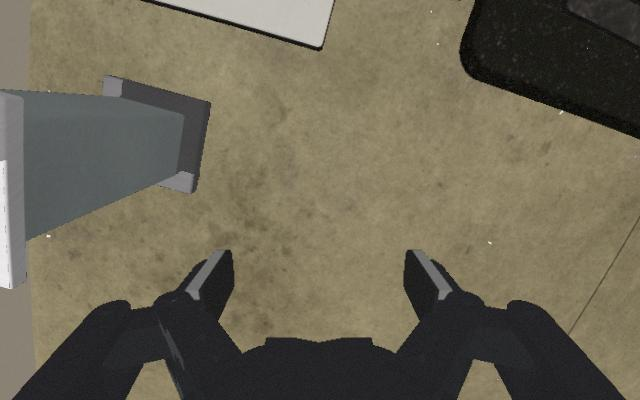

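The arm did not move: the call was refused because every row needs all four keys. The image is unchanged.

send_rows(deltas=[{"tx":0,"ty":0.95,"tz":-0.48,"roll":-0.07},{"tx":0,"ty":0.95,"tz":-0.48,"roll":-0.07},{"tx":0,"ty":0.95,"tz":-0.48,"roll":-0.07},{"tx":0,"ty":0.95,"tz":-0.48,"roll":-0.07},{"tx":0,"ty":0.95,"tz":-0.48,"roll":-0.07},{"tx":0,"ty":0.95,"tz":-0.48,"roll":-0.07},{"tx":0,"ty":0.95,"tz":-0.48,"roll":-0.07},{"tx":0,"ty":0.95,"tz":-0.48,"roll":-0.07},{"tx":0,"ty":0.95,"tz":-0.48,"roll":-0.07},{"tx":0,"ty":0.95,"tz":-0.48,"roll":-0.07}], jaw=0)

```text
t: 1.45
position: [0.3539, -0.3918, 0.207]
orientation: [-2.908, 1.57, 2.139]
force: [0.1, 0.1, 0.1]
width: 0.001
```

send_rows(deltas=[{"tx":0,"ty":0.95,"tz":-0.48,"roll":0},{"tx":0,"ty":0.95,"tz":-0.48,"roll":0},{"tx":0,"ty":0.95,"tz":-0.48,"roll":0},{"tx":0,"ty":0.95,"tz":-0.48,"roll":0},{"tx":0,"ty":0.95,"tz":-0.48,"roll":0},{"tx":0,"ty":0.95,"tz":-0.48,"roll":0},{"tx":0,"ty":0.95,"tz":-0.48,"roll":0},{"tx":0,"ty":0.9,"tz":-0.45,"roll":0},{"tx":0,"ty":0,"tz":0,"roll":0},{"tx":0,"ty":0,"tz":0,"roll":0}])

```text
t: 2.7
position: [0.5, -0.2409, 0.207]
orientation: [-1.746, 1.57, -2.982]
force: [-0.2, -0.3, 0.2]
width: 0.002
```

Run:
```python
from h import *
s=r.sense(); print(s['t'],s['position'],s['orientation'],s['force'],s['width'])
P=pose(); np.savez('pics/p1.npz',p=P[0],R=P[1])
im,d=r.capture('wrist'); save('w1',im); np.save('pics/w1.npy',d)
phi=np.radians(199.1)
T=S0+0.074*uvec(phi)-0.042*tvec(phi)
print(need([*T,.2],-tvec(phi)))
```

```text
2.7 [ 0.49997696 -0.24085638  0.2069846 ] [-1.7463873   1.57017823 -2.98202717] [-0.23130274 -0.33371765  0.15174006] 0.0019631732129799006
(array([0.28, 0.48, 0.71]), np.float64(0.012958791997789706))
```

View pics/w1.png

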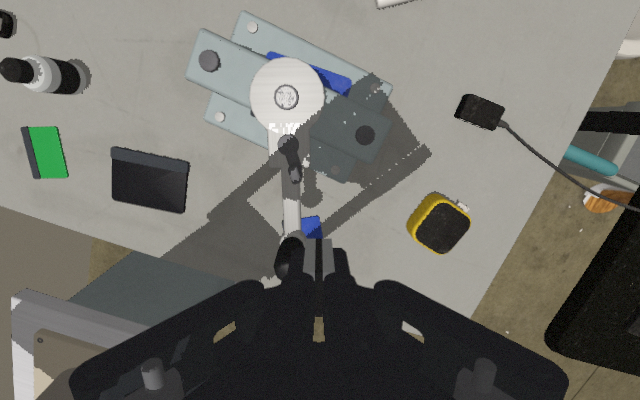

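The wrist view shows the hub at (287,97), the lever pivot at (289,145), the tab at (296,172), the knob at about (289,258), and the shut fingers at (318,255). I'll check positions with the wrist camera before going down.

Run:
```python
from h import *
P=pose(); d=np.load('pics/w1.npy')
for n,u,v,z in [('hub',286.5,97,.131),('knob',289,255,.165),('pivot',289,145,.13),('tabtop',295,172,.152),('tabend',297,180,.152)]:
    print(n,onz('wrist',u,v,z,P).round(4),depthpt('wrist',d,u,v,P).round(4))
im=cv2.imread('pics/w1.png')[60:300,220:400]
cv2.imwrite('pics/w1z.png',cv2.resize(im,None,fx=3,fy=2.5*1,interpolation=cv2.INTER_CUBIC))
phi=np.radians(199.1); T=S0+0.074*uvec(phi)-0.042*tvec(phi)
print(need([*T,.131],-tvec(phi)))
```

```text
hub [ 0.5721 -0.1899  0.131 ] [ 0.5721 -0.1898  0.1301]
knob [ 0.4594 -0.2309  0.165 ] [ 0.4601 -0.2309  0.1664]
pivot [ 0.5368 -0.2031  0.13  ] [ 0.5367 -0.203   0.1293]
tabtop [ 0.5215 -0.215   0.152 ] [ 0.5212 -0.2149  0.1505]
tabend [ 0.5161 -0.2184  0.152 ] [ 0.5158 -0.2184  0.1511]
(array([3.04, 0.48, 0.71]), np.float64(0.012958791997789706))
```

View pics/w1z.png

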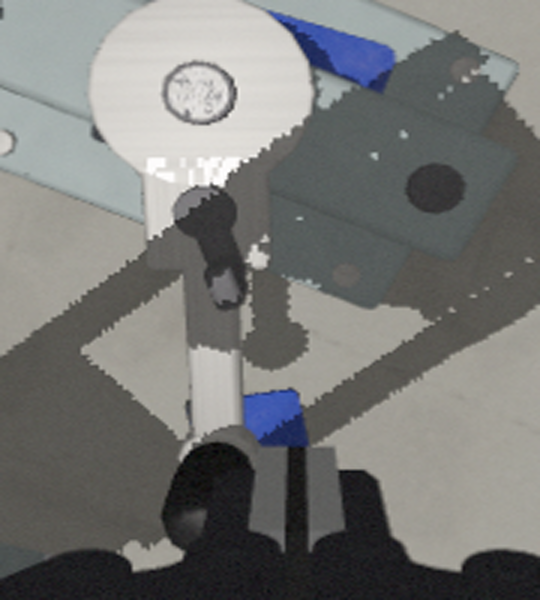

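send_rows(deltas=[{"tx":0,"ty":0.24,"tz":0.36,"roll":0},{"tx":0,"ty":0.24,"tz":0.35,"roll":0},{"tx":0.8,"ty":0,"tz":0,"roll":0},{"tx":0.8,"ty":0,"tz":0,"roll":0},{"tx":0.8,"ty":0,"tz":0,"roll":0},{"tx":0.6,"ty":0,"tz":0,"roll":0},{"tx":0,"ty":0,"tz":-0.2,"roll":0},{"tx":0,"ty":0,"tz":-0.2,"roll":0},{"tx":0,"ty":0,"tz":-0.1,"roll":0},{"tx":0,"ty":0,"tz":-0.1,"roll":0}])

```text
t: 4.0
position: [0.5131, -0.2393, 0.1331]
orientation: [0.699, 1.569, -0.537]
force: [0.4, 0.2, 0.3]
width: -0.002
```

send_rows(deltas=[{"tx":0,"ty":0,"tz":-0.1,"roll":0},{"tx":0,"ty":0,"tz":-0.1,"roll":0},{"tx":0,"ty":0,"tz":-0.1,"roll":0},{"tx":0,"ty":0,"tz":-0.1,"roll":0}])

```text
t: 4.5
position: [0.5093, -0.2297, 0.1321]
orientation: [-2.617, 1.571, 2.431]
force: [-1.1, -0.7, 0.3]
width: -0.002
```

```bash
cat >> h.py <<'E'
def rep(phi):
    s=r.sense(); d=s['position'][:2]-S0; f=s['force'][:2]
    print('t',s['t'],'pos',s['position'].round(4),'r',(d@uvec(phi)).round(4),'tt',(d@tvec(phi)).round(4),'Fr',(f@uvec(phi)).round(2),'Ft',(f@tvec(phi)).round(2),'Fz',s['force'][2].round(2),'w',round(s['width'],3))
E
python3 - <<'E'
from h import *
rep(np.radians(199.1))
im,d=r.capture('wrist'); save('w2',im[40:340,160:460])
E
```

```text
t 4.5 pos [ 0.5093 -0.2297  0.1321] r 0.0734 tt -0.0166 Fr 1.27 Ft -0.26 Fz 0.27 w -0.002
```

View pics/w2.png

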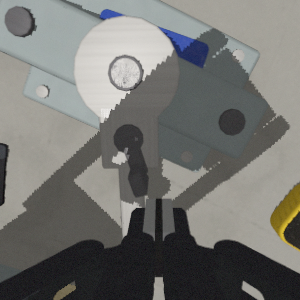

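The fingertips (at 140-185,200-235) are just beside the tab (140,180). I'll keep pushing.

send_rows(deltas=[{"tx":0,"ty":0,"tz":-0.1,"roll":0},{"tx":0,"ty":0,"tz":-0.1,"roll":0},{"tx":0,"ty":0,"tz":-0.08,"roll":0}])

```text
t: 4.92
position: [0.5069, -0.223, 0.1322]
orientation: [-2.348, 1.571, 2.7]
force: [-0.2, -0.6, 0.2]
width: 0.001
```

Run:
```python
from h import *
rep(np.radians(199.1))
im,d=r.capture('wrist'); save('w3',cv2.resize(im[80:280,200:360],None,fx=3,fy=3))
```

```text
t 4.925 pos [ 0.5069 -0.223   0.1322] r 0.0734 tt -0.0095 Fr 0.42 Ft -0.47 Fz 0.23 w 0.001
```

View pics/w3.png

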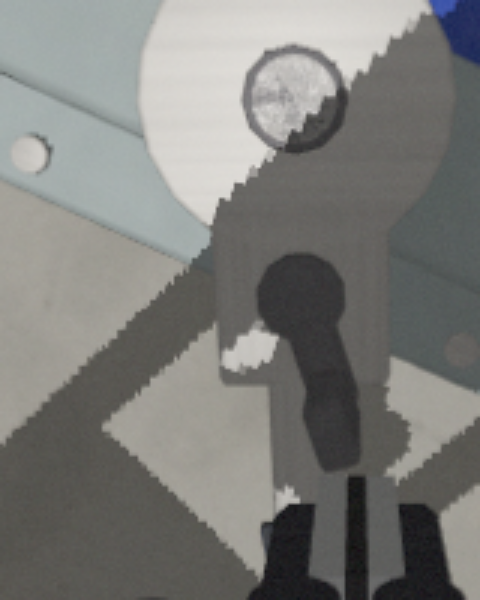

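Run:
```python
from h import *
P=pose(); phi=np.radians(199.1)
for u,v,z in [(318,238,.132),(318,238,.15),(304,238,.15),(333,238,.15),(310,236,.152),(298,248,.165),(345,248,.165)]:
    q=onz('wrist',u,v,z,P)[:2]-S0; print(u,v,z,(q@uvec(phi)).round(4),(q@tvec(phi)).round(4))
```

```text
318 238 0.132 0.0751 -0.0095
318 238 0.15 0.0671 -0.0095
304 238 0.15 0.0671 -0.0018
333 238 0.15 0.0671 -0.0178
310 236 0.152 0.065 -0.0052
298 248 0.165 0.0659 0.0005
345 248 0.165 0.0659 -0.0231
```

The fingers are outboard of the tab and have passed it without touching. I'll back off, go inward by about 15 mm and push again.

send_rows(deltas=[{"tx":0,"ty":0,"tz":0.5,"roll":0},{"tx":0,"ty":0,"tz":0.5,"roll":0},{"tx":0,"ty":0.3,"tz":0,"roll":0},{"tx":0,"ty":0.3,"tz":0,"roll":0},{"tx":0,"ty":0,"tz":-0.1,"roll":0},{"tx":0,"ty":0,"tz":-0.1,"roll":0},{"tx":0,"ty":0,"tz":-0.1,"roll":0},{"tx":0,"ty":0,"tz":-0.1,"roll":0},{"tx":0,"ty":0,"tz":-0.1,"roll":0},{"tx":0,"ty":0,"tz":-0.1,"roll":0}])

```text
t: 6.22
position: [0.5244, -0.2276, 0.1322]
orientation: [1.017, 1.571, -0.219]
force: [0.4, -0.3, -0.1]
width: -0.004
```

Run:
```python
from h import *
rep(np.radians(199.1))
im,d=r.capture('wrist'); save('w4',cv2.resize(im[80:280,200:360],None,fx=3,fy=3))
```

```text
t 6.225 pos [ 0.5244 -0.2276  0.1322] r 0.0584 tt -0.0195 Fr -0.28 Ft -0.36 Fz -0.06 w -0.004
```

View pics/w4.png

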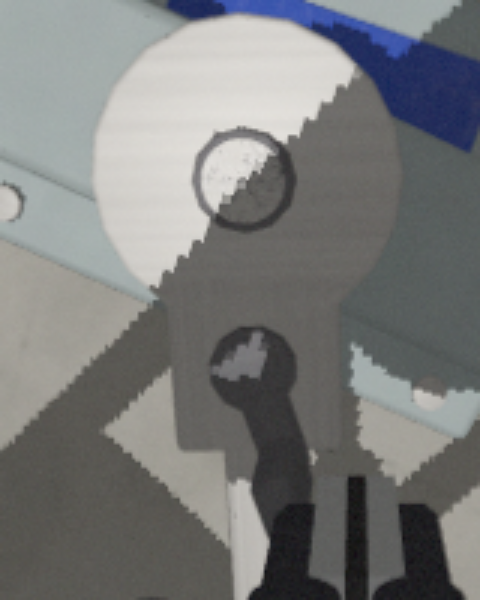

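The tab (at about 280,480) is now just left of the fingertips. Pushing on.

send_rows(deltas=[{"tx":0,"ty":0,"tz":-0.1,"roll":0},{"tx":0,"ty":0,"tz":-0.1,"roll":0},{"tx":0,"ty":0,"tz":-0.1,"roll":0},{"tx":0,"ty":0,"tz":-0.1,"roll":0}])

```text
t: 6.78
position: [0.5211, -0.2181, 0.1322]
orientation: [-1.387, 1.571, -2.623]
force: [0.6, -1.0, -0.4]
width: 0.001
```

send_rows(deltas=[{"tx":0,"ty":0,"tz":-0.1,"roll":0},{"tx":0,"ty":0,"tz":-0.1,"roll":0}])

```text
t: 7.02
position: [0.5195, -0.2134, 0.1322]
orientation: [-2.349, 1.571, 2.698]
force: [-0.1, -0.2, 0.5]
width: -0.002
```

Run:
```python
from h import *
rep(np.radians(199.1))
im,d=r.capture('wrist'); save('w5',cv2.resize(im[80:280,200:360],None,fx=3,fy=3))
```

```text
t 7.025 pos [ 0.5195 -0.2134  0.1322] r 0.0584 tt -0.0045 Fr 0.21 Ft -0.14 Fz 0.55 w -0.002
```

View pics/w5.png

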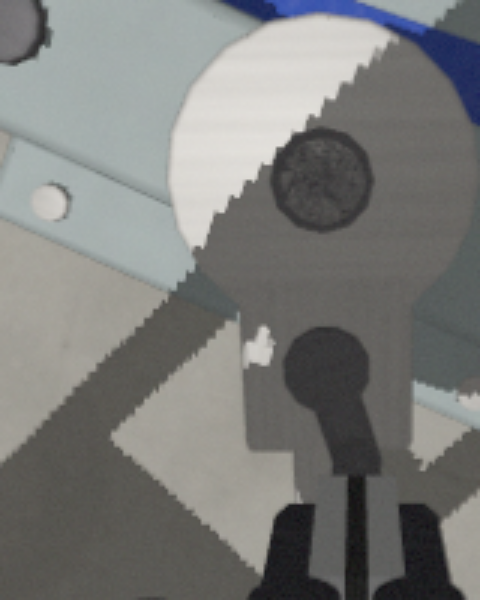

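There's no force and the lever hasn't moved, so the tip may be above the tab. I'll check fingertip depth in the wrist depth image.

Run:
```python
from h import *
P=pose(); im,d=r.capture('wrist'); phi=np.radians(199.1)
for v in range(226,262,3):
    row=[]
    for u in (300,309,318,328):
        q=depthpt('wrist',d,u,v,P); e=q[:2]-S0; row.append(f"[{e@uvec(phi)*1e3:.0f} {e@tvec(phi)*1e3:.0f} {q[2]*1e3:.0f}]")
    print(v,*row)
s,sd=r.capture('side'); save('s5',cv2.resize(s[180:300,260:420],None,fx=5,fy=5,interpolation=cv2.INTER_CUBIC))
```

```text
226 [55 7 125] [53 1 131] [53 -4 130] [55 -11 124]
229 [57 7 124] [57 1 124] [53 -4 134] [57 -11 124]
232 [60 7 124] [60 1 124] [53 -4 140] [112 -15 -2]
235 [62 7 122] [62 1 123] [53 -4 144] [116 -15 -1]
238 [64 7 124] [64 1 124] [53 -4 147] [119 -15 -1]
241 [66 7 123] [48 0 163] [48 -4 163] [48 -10 163]
244 [68 7 123] [49 0 165] [48 -4 166] [48 -9 166]
247 [71 8 122] [48 -0 169] [48 -4 171] [49 -9 169]
250 [52 5 165] [48 -0 173] [48 -4 173] [48 -9 172]
253 [52 4 168] [48 -0 176] [48 -4 176] [48 -9 176]
256 [52 4 171] [48 -0 180] [48 -5 179] [48 -9 179]
259 [52 4 175] [48 -0 181] [48 -5 182] [48 -9 182]
```

View pics/s5.png

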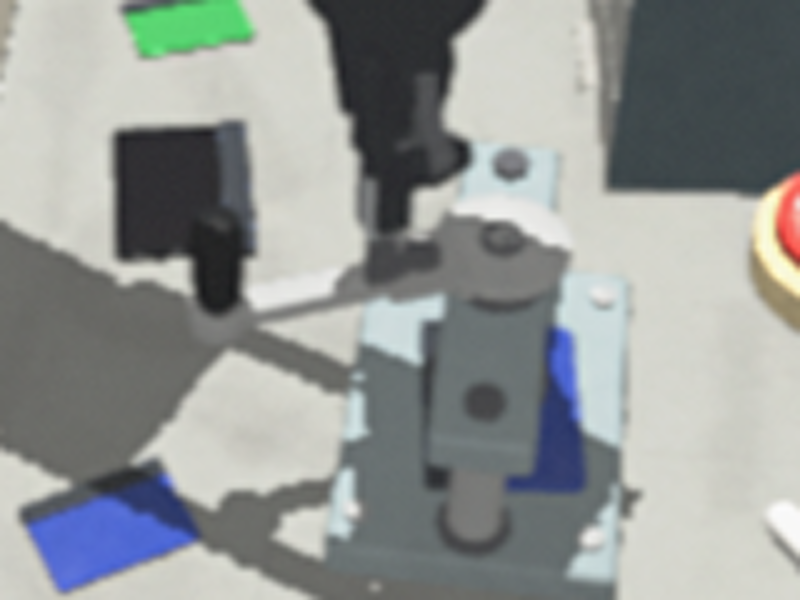

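The depth shows the real fingertips at z≈0.160, about 28 mm behind the nominal TCP (0.132), so the tips sit above the tab top (0.152). The side view agrees. I'll back off, go down 22 mm and push.

send_rows(deltas=[{"tx":0,"ty":0,"tz":0.5,"roll":0},{"tx":0,"ty":0,"tz":0.5,"roll":0},{"tx":0.45,"ty":0,"tz":0,"roll":0},{"tx":0.45,"ty":0,"tz":0,"roll":0},{"tx":0,"ty":0,"tz":-0.1,"roll":0},{"tx":0,"ty":0,"tz":-0.1,"roll":0},{"tx":0,"ty":0,"tz":-0.1,"roll":0},{"tx":0,"ty":0,"tz":-0.1,"roll":0},{"tx":0,"ty":0,"tz":-0.1,"roll":0}])

```text
t: 8.3
position: [0.5237, -0.2256, 0.1102]
orientation: [0.252, 1.57, -0.984]
force: [-0.7, -3.9, 0.8]
width: -0.005
```

Run:
```python
from h import *
rep(np.radians(199.1))
P=pose(); im,d=r.capture('wrist'); phi=np.radians(199.1)
save('w6',cv2.resize(im[80:280,200:360],None,fx=3,fy=3))
for v in range(232,262,6):
    q=depthpt('wrist',d,310,v,P); e=q[:2]-S0; print(v,(e@uvec(phi)).round(3),(e@tvec(phi)).round(3),q[2].round(3))
```

```text
t 8.3 pos [ 0.5237 -0.2256  0.1102] r 0.0584 tt -0.0175 Fr 1.99 Ft -3.46 Fz 0.8 w -0.005
232 0.05 -0.013 0.124
238 0.053 -0.013 0.126
244 0.048 -0.014 0.144
250 0.048 -0.014 0.151
256 0.048 -0.014 0.157
```

View pics/w6.png

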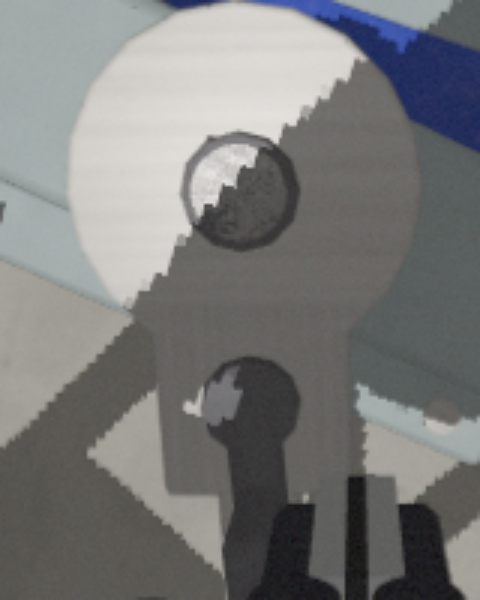

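Contact, Ft −3.5 N; the lever is moving (pivot 250,400 → tab 255,500). Continuing.

send_rows(deltas=[{"tx":0,"ty":0,"tz":-0.1,"roll":0},{"tx":0,"ty":0,"tz":-0.1,"roll":0},{"tx":0,"ty":0,"tz":-0.1,"roll":0}])

```text
t: 8.72
position: [0.5213, -0.2187, 0.1101]
orientation: [0.122, 1.57, -1.114]
force: [-1.8, -3.6, 1.5]
width: -0.002
```

Run:
```python
from h import *
rep(np.radians(199.1))
P=pose(); im,d=r.capture('wrist'); phi=np.radians(199.1)
save('w7',cv2.resize(im[80:280,200:360],None,fx=3,fy=3))
```

```text
t 8.725 pos [ 0.5213 -0.2187  0.1101] r 0.0585 tt -0.0101 Fr 2.92 Ft -2.83 Fz 1.47 w -0.002
```

View pics/w7.png

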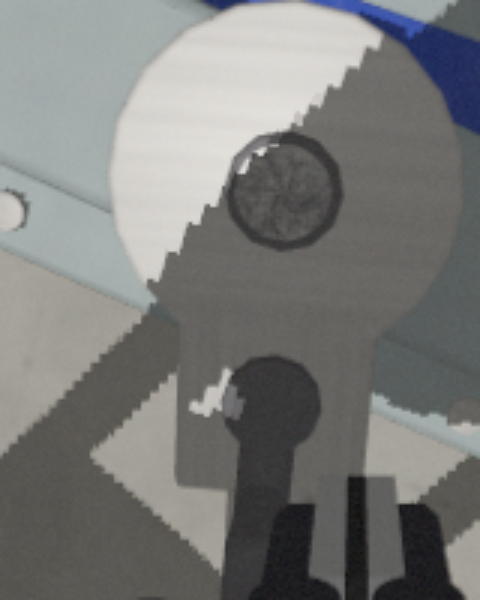

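The tab has moved past centre (about +0.07), but the contact is now on the tab's inner corner, close to the pivot, so the handle is turning instead. I'll retreat, move outward 15 mm, roll 15° clockwise and push on the tab's outer end.

send_rows(deltas=[{"tx":0,"ty":0,"tz":0.4,"roll":0},{"tx":0,"ty":-0.3,"tz":0,"roll":1},{"tx":0,"ty":-0.3,"tz":0,"roll":1},{"tx":0,"ty":0,"tz":0,"roll":1},{"tx":0,"ty":0,"tz":-0.15,"roll":0},{"tx":0,"ty":0,"tz":-0.15,"roll":0},{"tx":0,"ty":0,"tz":-0.1,"roll":0}])

```text
t: 9.65
position: [0.5095, -0.2216, 0.1096]
orientation: [-2.903, 1.57, 1.884]
force: [-0.1, 0.0, 0.5]
width: 0.001
```

Run:
```python
from h import *
rep(np.radians(193))
P=pose(); im,d=r.capture('wrist'); phi=np.radians(199.1)
save('w8',cv2.resize(im[60:280,180:400],None,fx=2.7,fy=2.7))
```

```text
t 9.65 pos [ 0.5095 -0.2216  0.1096] r 0.0692 tt -0.0165 Fr 0.12 Ft 0.08 Fz 0.5 w 0.001
```

View pics/w8.png

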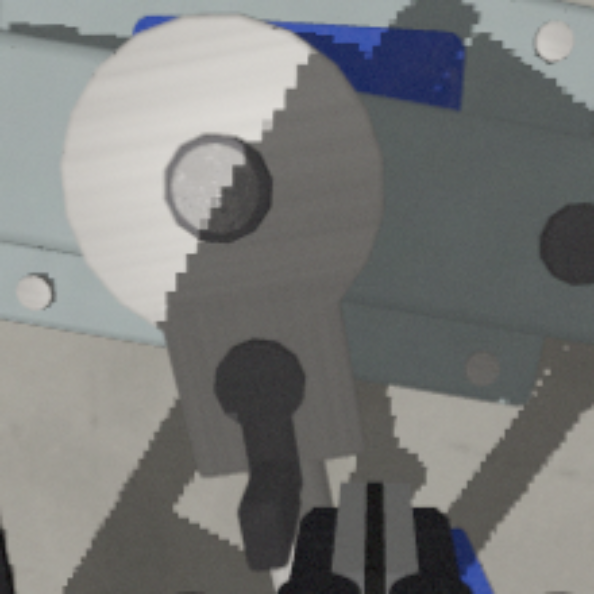

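The lever is now at about +0.14 relative to the handle. Pushing on its outer part.

send_rows(deltas=[{"tx":0,"ty":0,"tz":-0.1,"roll":0},{"tx":0,"ty":0,"tz":-0.1,"roll":0},{"tx":0,"ty":0,"tz":-0.1,"roll":0},{"tx":0,"ty":0,"tz":-0.1,"roll":0}])

```text
t: 10.2
position: [0.5083, -0.2123, 0.1097]
orientation: [-1.087, 1.57, -2.584]
force: [-4.1, -5.3, 2.1]
width: -0.003
```

Run:
```python
from h import *
rep(np.radians(190))
P=pose(); im,d=r.capture('wrist'); phi=np.radians(199.1)
save('w9',cv2.resize(im[60:280,180:400],None,fx=2.7,fy=2.7))
```

```text
t 10.2 pos [ 0.5083 -0.2123  0.1097] r 0.0678 tt -0.0106 Fr 4.92 Ft -4.55 Fz 2.05 w -0.003
```

View pics/w9.png

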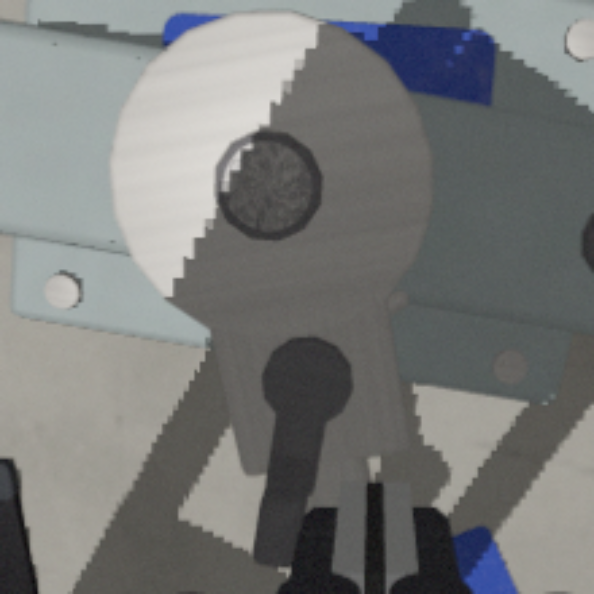

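The lever appears fully over at about +0.37. I'll retreat, raise and verify.

send_rows(deltas=[{"tx":0,"ty":0,"tz":0.4,"roll":0},{"tx":0,"ty":0,"tz":0.4,"roll":0},{"tx":-1,"ty":0,"tz":0,"roll":0},{"tx":-1,"ty":0,"tz":0,"roll":0},{"tx":-1,"ty":0,"tz":0,"roll":0},{"tx":-0.6,"ty":-0.7,"tz":0,"roll":0},{"tx":0,"ty":-0.7,"tz":0,"roll":0},{"tx":0,"ty":-0.3,"tz":0,"roll":0}], jaw=0.7)

```text
t: 11.25
position: [0.4674, -0.2357, 0.1999]
orientation: [1.531, 1.57, 0.033]
force: [-0.0, 0.8, 0.0]
width: 0.704
```

Run:
```python
from h import *
rep(np.radians(188))
P=pose(); np.savez('pics/p10.npz',p=P[0],R=P[1]); im,d=r.capture('wrist'); np.save('pics/w10.npy',d); save('w10',im)
```

```text
t 11.25 pos [ 0.4674 -0.2357  0.1999] r 0.1111 tt -0.0305 Fr -0.11 Ft 0.79 Fz 0.03 w 0.704
```

View pics/w10.png

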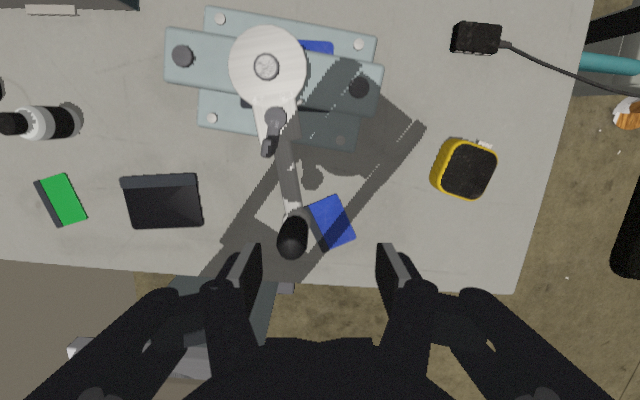

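The wrist view shows the hub at (267,67), the pivot at (276,117), the tab at (267,147) leaning to tighten, and the knob at (292,238) between the open fingers.

Run:
```python
from h import *
z=np.load('pics/p10.npz'); P=(z['p'],z['R']); d=np.load('pics/w10.npy')
im=cv2.imread('pics/w10.png'); cv2.imwrite('pics/w10z.png',cv2.resize(im[30:280,210:330],None,fx=4,fy=2.4*1,interpolation=cv2.INTER_CUBIC))
pts={}
for n,u,v,zz in [('hub',266.5,67,.131),('pivot',276,118,.131),('tab',267,147,.152),('knob',292,247,.178)]:
    q=onz('wrist',u,v,zz,P); q2=depthpt('wrist',d,u,v,P); pts[n]=q2; print(n,q.round(4),q2.round(4))
# cluster points by height
H,W=d.shape; uu,vv=np.meshgrid(np.arange(200,340),np.arange(30,275))
X=np.array([depthpt('wrist',d,u,v,P) for u,v in zip(uu.ravel(),vv.ravel())])
e=X[:,:2]-S0; rr=np.hypot(*e.T)
kn=X[(rr>.110)&(rr<.150)&(X[:,2]>.170)&(X[:,2]<.184)]; print('knobtop',len(kn),kn.mean(0),(kn.max(0)+kn.min(0))/2)
tb=X[(rr<.08)&(rr>.045)&(X[:,2]>.145)&(X[:,2]<.16)]; print('tabtop',len(tb),tb.mean(0))
k=(kn.max(0)+kn.min(0))/2; t=tb.mean(0)
for S in (S0,np.array([.5721,-.1899])):
  ph=np.arctan2(k[1]-S[1],k[0]-S[0])%(2*np.pi); piv=S+.038*uvec(ph); a=np.arctan2(*(t[:2]-piv)[::-1])%(2*np.pi)
  print('phi',np.degrees(ph),'handle',PHI0-ph,'r',np.hypot(*(k[:2]-S)),'lever',ph-a,'tabr',np.hypot(*(t[:2]-piv)))
# finger tips
for u in (250,385):
  for v in (246,250,260): print(u,v,depthpt('wrist',d,u,v,P).round(3))
```

```text
hub [ 0.5708 -0.1899  0.131 ] [ 0.5709 -0.1897  0.1298]
pivot [ 0.5342 -0.1983  0.131 ] [ 0.5342 -0.1981  0.1295]
tab [ 0.5138 -0.1953  0.152 ] [ 0.5137 -0.1952  0.1512]
knob [ 0.448  -0.2188  0.178 ] [ 0.4473 -0.2187  0.1766]Traceback (most recent call last):
  File "<stdin>", line 9, in <module>
  File "h.py", line 18, in depthpt
    o,d=wray(name,u,v,pose); return o+d*dep[int(v),int(u)]
        ~~~~^^^^^^^^^^^^^^^
  File "h.py", line 9, in wray
    c=r.calibration(name); d=ray(c,u,v)
ValueError: time passes only in moves, steps and waits
```

View pics/w10z.png

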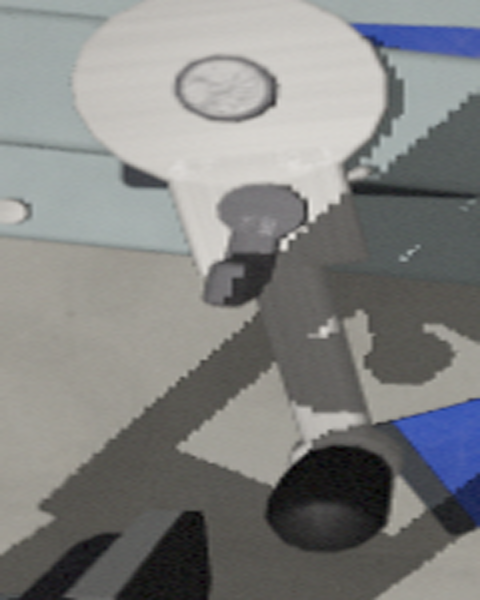

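Lever angle comes out at about +0.365 (fully over) and the handle at about −0.33 rad. Next I'll straddle the knob.

```bash
cat >> h.py <<'E'
_c={}
def _cal(n):
    if n not in _c: _c[n]=r.calibration(n)
    return _c[n]
def wcloud(d,pose,us,vs):
    c=_cal('wrist');K=np.array(c['camera_matrix'],float);D=np.array(c['D'],float);T=np.array(c['T_tool_cam'])
    uu,vv=np.meshgrid(us,vs);px=np.stack([uu.ravel(),vv.ravel()],1).astype(float)
    n=cv2.undistortPoints(px[:,None],K,D)[:,0];z=d[vv.ravel(),uu.ravel()]
    C=np.c_[n*z[:,None],z]; X=C@T[:3,:3].T+T[:3,3]; return X@pose[1].T+pose[0], uu.ravel(),vv.ravel()
E
python3 - <<'E'
from h import *
z=np.load('pics/p10.npz'); P=(z['p'],z['R']); d=np.load('pics/w10.npy')
X,u,v=wcloud(d,P,np.arange(270,320),np.arange(200,275))
e=X[:,:2]-S0; rr=np.hypot(*e.T)
kn=X[(rr>.105)&(rr<.155)&(X[:,2]>.172)&(X[:,2]<.184)]; print('knobtop',len(kn),kn.mean(0),(kn.max(0)+kn.min(0))/2)
X,u,v=wcloud(d,P,np.arange(215,420),np.arange(235,300))
L=(P[1].T@(X-P[0]).T).T
for lo,hi in ((215,265),(375,420)):
    m=(u>=lo)&(u<hi)&(L[:,0]<0)&(L[:,0]>-.09)
    print('tip tool x max',np.percentile(L[m,0],99).round(4),'y',np.percentile(L[m,1],[1,50,99]).round(4),'z',np.percentile(L[m,2],[1,50,99]).round(4))
ph=np.radians(193.2); S=np.array([.5725,-.19]); k=S+.13*uvec(ph); print(k, need([*k,.117],-tvec(ph)))
E
```

```text
knobtop 525 [ 0.44666474 -0.21762591  0.17520229] [ 0.44555235 -0.21735213  0.17495905]
tip tool x max -0.0302 y [-0.0099  0.0092  0.0131] z [-0.0424 -0.0311 -0.0287]
tip tool x max -0.0297 y [-0.01    0.0086  0.0128] z [0.0298 0.032  0.0435]
[ 0.44593474 -0.21968561] (array([ 3.31, -0.79, -0.69]), np.float64(-1.810509544260982))
```

send_rows(deltas=[{"tx":0,"ty":-0.4,"tz":-0.35,"roll":0},{"tx":0,"ty":-0.4,"tz":-0.35,"roll":0},{"tx":0,"ty":0,"tz":0,"roll":-0.9},{"tx":0,"ty":0,"tz":0,"roll":-0.9},{"tx":0.8,"ty":0,"tz":0,"roll":0},{"tx":0.8,"ty":0,"tz":0,"roll":0},{"tx":0.8,"ty":0,"tz":0,"roll":0},{"tx":0.8,"ty":0,"tz":0,"roll":0},{"tx":0,"ty":0,"tz":0,"roll":0}], jaw=0.5)

```text
t: 12.42
position: [0.445, -0.2178, 0.1179]
orientation: [-2.397, 1.567, 2.546]
force: [0.1, -1.1, -0.2]
width: 0.502
```

```bash
cat >> h.py <<'E'
SS=np.array([.5725,-.19])
def tool():
    s=r.sense(); p,R=pose(); z=-R[:2,2]; ph=np.arctan2(z[0],-z[1])%(2*np.pi)  # tvec(ph)=z
    d=p[:2]-SS; f=s['force'][:2]; pk=np.arctan2(d[1],d[0])%(2*np.pi)
    print('t',round(s['t'],2),'pos',p.round(4),'toolphi',np.degrees(ph).round(2),'posphi',np.degrees(pk).round(2),'r',np.hypot(*d).round(4),'Ft',(f@tvec(pk)).round(2),'Fr',(f@uvec(pk)).round(2),'Fz',s['force'][2].round(2),'w',round(s['width'],3))
E
python3 - <<'E'
from h import *
tool()
P=pose(); im,d=r.capture('wrist'); save('w11',im)
s,_=r.capture('side'); save('s11',cv2.resize(s[180:300,240:400],None,fx=5,fy=5))
E
```

```text
t 12.43 pos [ 0.445  -0.2178  0.1179] toolphi 193.21 posphi 192.28 r 0.1305 Ft -1.09 Fr 0.15 Fz -0.18 w 0.502
```

View pics/w11.png

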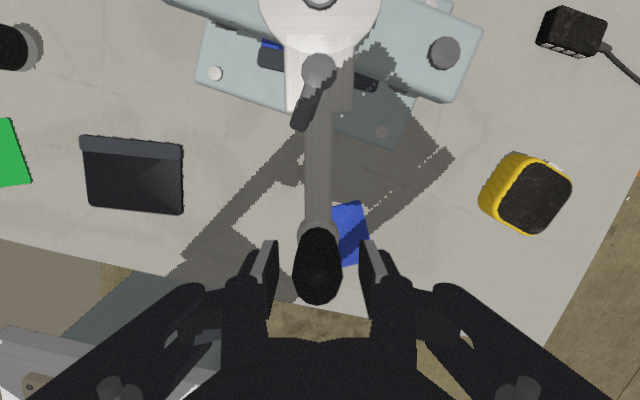

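View pics/s11.png

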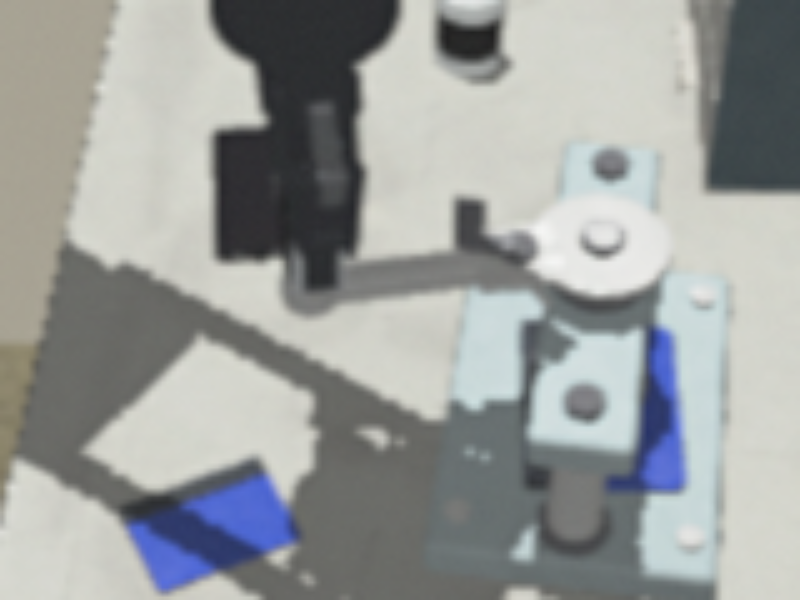

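The knob is centred between the fingers (317,265). First tightening stroke.

send_rows(deltas=[{"tx":0,"ty":0.01,"tz":-0.36,"roll":0.8},{"tx":0,"ty":0.01,"tz":-0.36,"roll":0.8},{"tx":0,"ty":0.01,"tz":-0.36,"roll":0.8},{"tx":0,"ty":0.01,"tz":-0.36,"roll":0.8},{"tx":0,"ty":0.01,"tz":-0.36,"roll":0.8},{"tx":0,"ty":0.01,"tz":-0.36,"roll":0.8},{"tx":0,"ty":0.01,"tz":-0.36,"roll":0.8},{"tx":0,"ty":0.01,"tz":-0.36,"roll":0.8}])

```text
t: 13.52
position: [0.4496, -0.1494, 0.1212]
orientation: [0.55, 1.568, -1.352]
force: [-4.0, -6.6, -0.5]
width: 0.505
```

Run:
```python
from h import *
tool()
```

```text
t 13.53 pos [ 0.4496 -0.1494  0.1212] toolphi 161.02 posphi 161.73 r 0.1294 Ft -7.56 Fr 1.77 Fz -0.47 w 0.505
```

Free-running force is 7.6 N at the knob, with the screw driving. Now smaller steps.

send_rows(deltas=[{"tx":0.04,"ty":0.01,"tz":-0.36,"roll":0.8},{"tx":0.04,"ty":0.01,"tz":-0.36,"roll":0.8},{"tx":0.04,"ty":0.01,"tz":-0.36,"roll":0.8}])

```text
t: 13.9
position: [0.4615, -0.125, 0.1191]
orientation: [1.087, 1.567, -1.024]
force: [-3.9, -5.7, 5.6]
width: 0.501
```

Run:
```python
from h import *
tool()
```

```text
t 13.9 pos [ 0.4615 -0.125   0.1191] toolphi 149.03 posphi 149.68 r 0.1286 Ft -6.87 Fr 0.47 Fz 5.55 w 0.501
```

send_rows(deltas=[{"tx":0,"ty":0.01,"tz":-0.36,"roll":0.8},{"tx":0,"ty":0.01,"tz":-0.36,"roll":0.8},{"tx":0,"ty":0.01,"tz":-0.36,"roll":0.8}])

```text
t: 14.28
position: [0.4772, -0.103, 0.1189]
orientation: [1.197, 1.568, -1.124]
force: [-3.5, -6.0, 6.0]
width: 0.504
```

Run:
```python
from h import *
tool()
im,d=r.capture('wrist'); save('w12',im)
s,_=r.capture('side'); save('s12',cv2.resize(s[180:300,240:400],None,fx=5,fy=5))
```

```text
t 14.28 pos [ 0.4772 -0.103   0.1189] toolphi 137.04 posphi 137.62 r 0.129 Ft -6.81 Fr -1.41 Fz 5.97 w 0.504
```

View pics/w12.png

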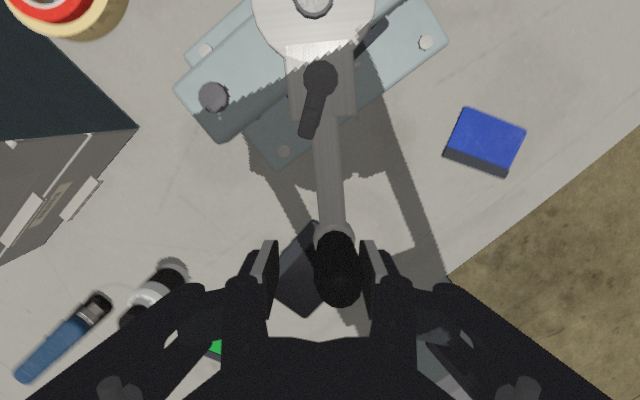

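The right finger pushes the knob (338,265). Force still reads about 7 N, so it's running free. Returning to the other end.

send_rows(deltas=[{"tx":0,"ty":0.02,"tz":0.45,"roll":-1},{"tx":0,"ty":0.02,"tz":0.45,"roll":-1},{"tx":0,"ty":0.02,"tz":0.45,"roll":-1},{"tx":0,"ty":0.02,"tz":0.45,"roll":-1},{"tx":0,"ty":0.02,"tz":0.45,"roll":-1},{"tx":0,"ty":0.02,"tz":0.45,"roll":-1},{"tx":0,"ty":0.02,"tz":0.45,"roll":-1},{"tx":0,"ty":0.02,"tz":0.45,"roll":-1}])

```text
t: 15.38
position: [0.4431, -0.1834, 0.1177]
orientation: [1.704, 1.569, 0.089]
force: [1.0, 2.0, -0.9]
width: 0.501
```

Run:
```python
from h import *
tool()
```

```text
t 15.38 pos [ 0.4431 -0.1834  0.1177] toolphi 177.45 posphi 177.07 r 0.1295 Ft 2.05 Fr -0.88 Fz -0.92 w 0.501
```

send_rows(deltas=[{"tx":0,"ty":0.02,"tz":0.45,"roll":-1},{"tx":0,"ty":0.02,"tz":0.45,"roll":-1},{"tx":0,"ty":0.02,"tz":0.45,"roll":-1},{"tx":0,"ty":0.02,"tz":0.45,"roll":-1},{"tx":0,"ty":0.02,"tz":0.45,"roll":-1},{"tx":0,"ty":0.02,"tz":0.45,"roll":-1},{"tx":0,"ty":0.02,"tz":0.45,"roll":-1}])

```text
t: 16.25
position: [0.4627, -0.2584, 0.1176]
orientation: [1.341, 1.57, 0.337]
force: [-0.1, 2.1, -0.5]
width: 0.501
```

Run:
```python
from h import *
tool()
im,d=r.capture('wrist'); save('w13',im)
s,_=r.capture('side'); save('s13',cv2.resize(s[200:310,290:410],None,fx=5,fy=5))
```

```text
t 16.25 pos [ 0.4627 -0.2584  0.1176] toolphi 212.45 posphi 211.92 r 0.1293 Ft 1.82 Fr -1.04 Fz -0.45 w 0.501
```

View pics/w13.png

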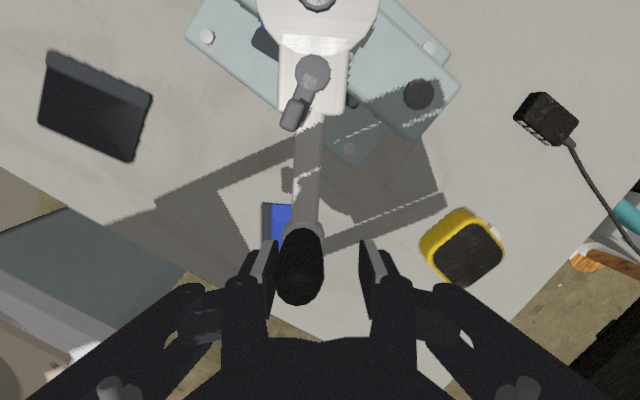

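View pics/s13.png

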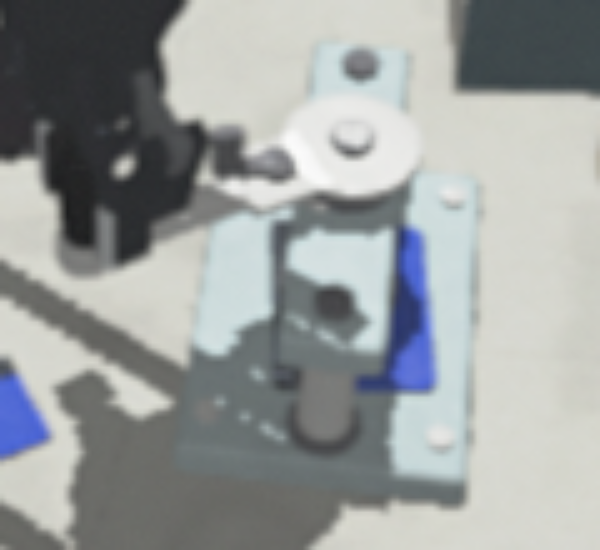

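The second stroke begins: the left finger lets go, about 8° of slack, then idle.

send_rows(deltas=[{"tx":0,"ty":0.01,"tz":-0.36,"roll":0.8},{"tx":0,"ty":0.01,"tz":-0.36,"roll":0.8},{"tx":0,"ty":0.01,"tz":-0.36,"roll":0.8},{"tx":0,"ty":0.01,"tz":-0.36,"roll":0.8},{"tx":0,"ty":0.01,"tz":-0.36,"roll":0.8},{"tx":0,"ty":0.01,"tz":-0.36,"roll":0.8}])

```text
t: 17.1
position: [0.4434, -0.208, 0.1173]
orientation: [0.744, 1.57, -0.688]
force: [1.5, -1.7, -1.6]
width: 0.499
```

send_rows(deltas=[{"tx":0,"ty":0.01,"tz":-0.36,"roll":0.8}])

```text
t: 17.23
position: [0.4424, -0.1994, 0.1173]
orientation: [0.6, 1.569, -0.901]
force: [1.8, -4.4, -1.7]
width: 0.497
```

Run:
```python
from h import *
tool()
```

```text
t 17.23 pos [ 0.4424 -0.1994  0.1173] toolphi 183.97 posphi 184.13 r 0.1304 Ft -4.49 Fr -1.5 Fz -1.69 w 0.497
```

Catching now. Continuing in 2-row steps, reading the force each time.

send_rows(deltas=[{"tx":0,"ty":0.01,"tz":-0.36,"roll":0.8},{"tx":0,"ty":0.01,"tz":-0.36,"roll":0.8}])

```text
t: 17.48
position: [0.4422, -0.1822, 0.1173]
orientation: [0.495, 1.568, -1.147]
force: [1.0, -7.1, -4.2]
width: 0.503
```

Run:
```python
from h import *
tool()
```

```text
t 17.48 pos [ 0.4422 -0.1822  0.1173] toolphi 175.95 posphi 176.55 r 0.1305 Ft -6.98 Fr -1.44 Fz -4.18 w 0.503
```

send_rows(deltas=[{"tx":0,"ty":0.01,"tz":-0.36,"roll":0.8},{"tx":0,"ty":0.01,"tz":-0.36,"roll":0.8}])

```text
t: 17.73
position: [0.4443, -0.1648, 0.1173]
orientation: [0.408, 1.567, -1.374]
force: [-0.9, -10.8, -2.2]
width: 0.5
```

Run:
```python
from h import *
tool()
```

```text
t 17.73 pos [ 0.4443 -0.1648  0.1173] toolphi 167.94 posphi 168.88 r 0.1307 Ft -10.72 Fr -1.22 Fz -2.2 w 0.5
```

10.7 N: the pad has touched. One more small step.

send_rows(deltas=[{"tx":0,"ty":0.01,"tz":-0.18,"roll":0.4}])

```text
t: 17.85
position: [0.4451, -0.1604, 0.1172]
orientation: [0.222, 1.567, -1.593]
force: [-4.2, -10.7, -0.9]
width: 0.5
```

Run:
```python
from h import *
tool()
```

```text
t 17.85 pos [ 0.4451 -0.1604  0.1172] toolphi 165.99 posphi 166.93 r 0.1307 Ft -11.34 Fr 1.7 Fz -0.9 w 0.5
```

11.3 N is within the 11–12 N target. I'll back off to mid-slack and check before lifting.

send_rows(deltas=[{"tx":0,"ty":0,"tz":0.18,"roll":0},{"tx":0,"ty":0,"tz":0.18,"roll":0},{"tx":0,"ty":0,"tz":0,"roll":0}])

```text
t: 18.23
position: [0.4439, -0.1691, 0.1176]
orientation: [0.869, 1.567, -0.945]
force: [0.4, -6.0, -1.5]
width: 0.502
```

Run:
```python
from h import *
tool()
im,d=r.capture('wrist'); save('w14',im)
```

```text
t 18.23 pos [ 0.4439 -0.1691  0.1176] toolphi 166.08 posphi 170.75 r 0.1303 Ft -5.89 Fr -1.35 Fz -1.53 w 0.502
```

View pics/w14.png

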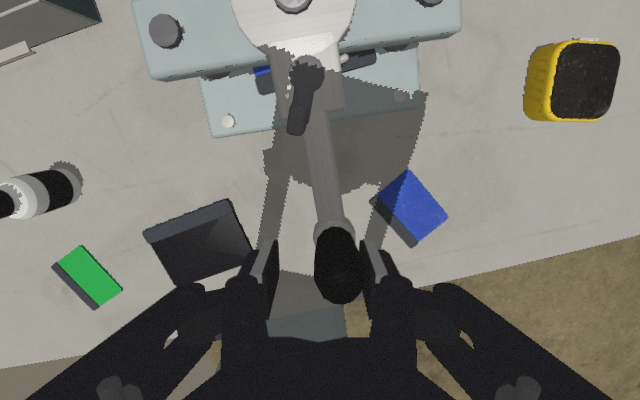

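The handle followed back about 4°, with 6 N still on the finger; this looks like elastic wind-up in the ratchet. I'll back off further until the force is gone.

send_rows(deltas=[{"tx":0,"ty":0.01,"tz":0.18,"roll":-0.9},{"tx":0,"ty":0.01,"tz":0.18,"roll":-0.9},{"tx":0,"ty":0,"tz":0,"roll":0}])

```text
t: 18.65
position: [0.442, -0.1776, 0.1173]
orientation: [0.324, 1.569, -1.333]
force: [-2.8, -6.1, 0.9]
width: 0.498
```

Run:
```python
from h import *
tool()
im,d=r.capture('wrist'); save('w15',im)
```

```text
t 18.65 pos [ 0.442  -0.1776  0.1173] toolphi 175.07 posphi 174.57 r 0.1311 Ft -6.31 Fr 2.2 Fz 0.91 w 0.498
```

View pics/w15.png

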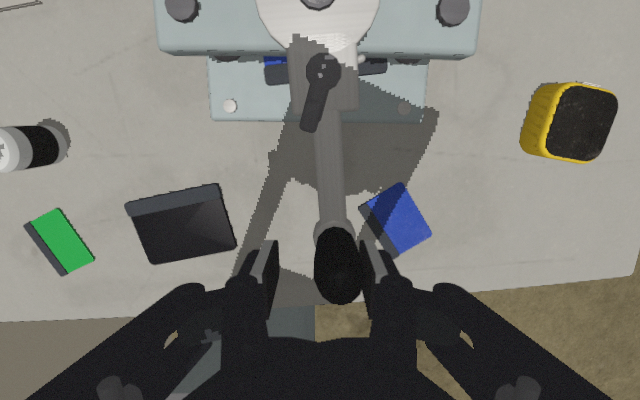

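The handle still follows with about 6 N. I'll keep backing off to see where it stays.

send_rows(deltas=[{"tx":0,"ty":0.01,"tz":0.18,"roll":-0.4},{"tx":0,"ty":0.01,"tz":0.18,"roll":-0.4},{"tx":0,"ty":0,"tz":0,"roll":0}])

```text
t: 19.08
position: [0.4422, -0.1857, 0.1171]
orientation: [1.225, 1.57, -0.362]
force: [-0.7, -2.0, 1.0]
width: 0.496
```

Run:
```python
from h import *
tool()
im,d=r.capture('wrist'); save('w16',im)
s,_=r.capture('side'); save('s16',cv2.resize(s[190:310,270:400],None,fx=5,fy=5,interpolation=cv2.INTER_CUBIC))
```

```text
t 19.07 pos [ 0.4422 -0.1857  0.1171] toolphi 179.04 posphi 178.1 r 0.1303 Ft -2.05 Fr 0.64 Fz 1.02 w 0.496
```

View pics/w16.png

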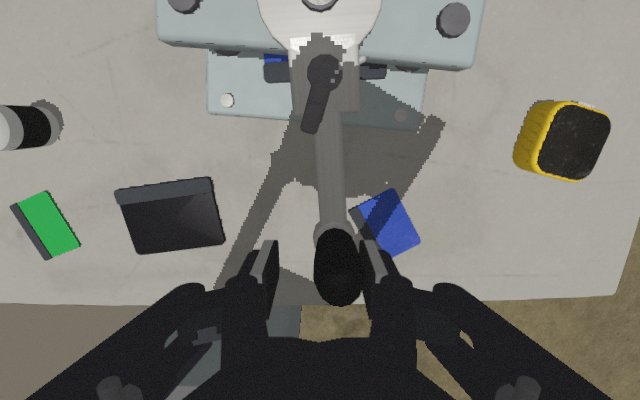

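View pics/s16.png

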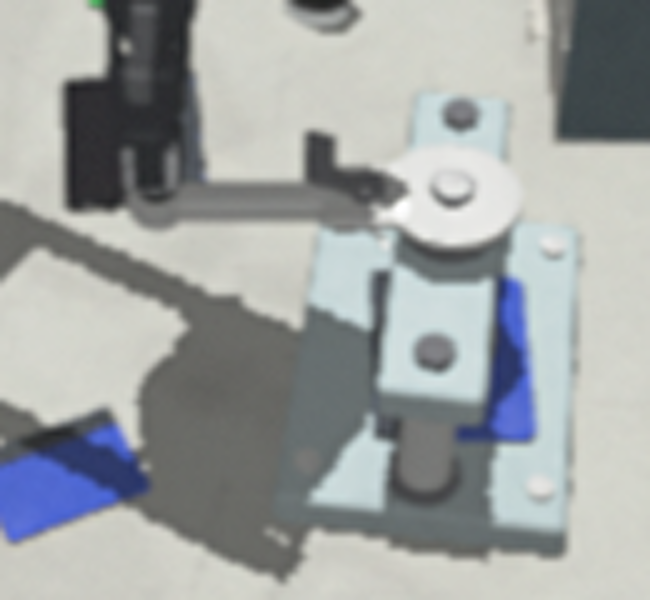

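The force has now dropped to 2 N, so it was elastic wind-up. To prove that the screw held, I'll swing back past a tooth and push again to about 10 N. If it is clamped, there should be no plateau at 7.5 N.

send_rows(deltas=[{"tx":0,"ty":0.02,"tz":0.45,"roll":-1},{"tx":0,"ty":0,"tz":0,"roll":0}])

```text
t: 19.42
position: [0.4424, -0.1969, 0.1168]
orientation: [2.553, 1.571, 1.053]
force: [-0.1, 0.7, -0.1]
width: 0.498
```

Run:
```python
from h import *
tool()
im,d=r.capture('wrist'); save('w17',im[0:320,160:480])
```

```text
t 19.43 pos [ 0.4424 -0.1969  0.1168] toolphi 184.07 posphi 183.02 r 0.1303 Ft 0.69 Fr 0.02 Fz -0.08 w 0.498
```

View pics/w17.png

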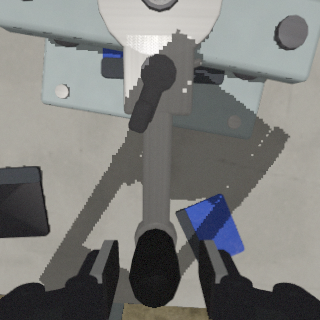

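send_rows(deltas=[{"tx":0,"ty":0.02,"tz":0.45,"roll":-1},{"tx":0,"ty":0.02,"tz":0.45,"roll":-1},{"tx":0,"ty":0.02,"tz":0.45,"roll":-1},{"tx":0,"ty":0.02,"tz":0.45,"roll":-1},{"tx":0,"ty":0.02,"tz":0.45,"roll":-1}])

```text
t: 20.1
position: [0.4582, -0.2497, 0.1164]
orientation: [-2.933, 1.569, 2.289]
force: [-1.1, 1.0, 1.0]
width: 0.5
```

Run:
```python
from h import *
tool()
```

```text
t 20.1 pos [ 0.4582 -0.2497  0.1164] toolphi 209.21 posphi 207.57 r 0.129 Ft 1.44 Fr 0.53 Fz 0.96 w 0.5
```

send_rows(deltas=[{"tx":0,"ty":0.01,"tz":-0.36,"roll":0.8},{"tx":0,"ty":0.01,"tz":-0.36,"roll":0.8},{"tx":0,"ty":0.01,"tz":-0.36,"roll":0.8}])

```text
t: 20.48
position: [0.4477, -0.2251, 0.1166]
orientation: [1.851, 1.571, 0.576]
force: [1.0, -1.2, -0.7]
width: 0.495
```

send_rows(deltas=[{"tx":0,"ty":0.01,"tz":-0.36,"roll":0.8}])

```text
t: 20.6
position: [0.4454, -0.2164, 0.1167]
orientation: [1.355, 1.57, 0.01]
force: [2.2, -1.6, -1.4]
width: 0.501
```

send_rows(deltas=[{"tx":0,"ty":0.01,"tz":-0.36,"roll":0.8}])

```text
t: 20.72
position: [0.4436, -0.2076, 0.1167]
orientation: [1.281, 1.57, -0.134]
force: [2.0, -0.5, -1.5]
width: 0.501
```

Run:
```python
from h import *
tool()
```

```text
t 20.73 pos [ 0.4436 -0.2076  0.1167] toolphi 188.9 posphi 187.76 r 0.1301 Ft -0.81 Fr -1.87 Fz -1.55 w 0.501
```

send_rows(deltas=[{"tx":0,"ty":0.01,"tz":-0.36,"roll":0.8}])

```text
t: 20.85
position: [0.4424, -0.1987, 0.1168]
orientation: [1.172, 1.57, -0.313]
force: [1.4, -0.9, -0.4]
width: 0.497
```

send_rows(deltas=[{"tx":0,"ty":0.01,"tz":-0.36,"roll":0.8}])

```text
t: 20.98
position: [0.4419, -0.1897, 0.1168]
orientation: [1.215, 1.57, -0.34]
force: [2.4, -1.7, -0.6]
width: 0.502
```

send_rows(deltas=[{"tx":0,"ty":0.01,"tz":-0.27,"roll":0.6}])

```text
t: 21.1
position: [0.442, -0.1832, 0.1168]
orientation: [0.683, 1.57, -0.924]
force: [0.6, -4.5, -1.8]
width: 0.501
```

Run:
```python
from h import *
tool()
```

```text
t 21.1 pos [ 0.442  -0.1832  0.1168] toolphi 177.93 posphi 177.02 r 0.1307 Ft -4.47 Fr -0.84 Fz -1.83 w 0.501
```

The catch point moved from about 184° to 177°, so the screw advanced about 7° and held. Now I'll confirm the stiffness.

send_rows(deltas=[{"tx":0,"ty":0.01,"tz":-0.27,"roll":0.6}])

```text
t: 21.22
position: [0.4424, -0.177, 0.1168]
orientation: [0.453, 1.569, -1.207]
force: [2.5, -6.8, -1.8]
width: 0.5
```

send_rows(deltas=[{"tx":0,"ty":0.01,"tz":-0.18,"roll":0.4}])

```text
t: 21.35
position: [0.4429, -0.1728, 0.1168]
orientation: [0.225, 1.569, -1.469]
force: [0.1, -7.8, -1.6]
width: 0.496
```

Run:
```python
from h import *
tool()
```

```text
t 21.35 pos [ 0.4429 -0.1728  0.1168] toolphi 172.95 posphi 172.46 r 0.1307 Ft -7.76 Fr -1.14 Fz -1.55 w 0.496
```

send_rows(deltas=[{"tx":0,"ty":0.01,"tz":-0.18,"roll":0.4}])

```text
t: 21.48
position: [0.4435, -0.1688, 0.1168]
orientation: [0.124, 1.568, -1.605]
force: [-1.1, -9.7, -2.0]
width: 0.501
```

send_rows(deltas=[{"tx":0,"ty":0.01,"tz":-0.18,"roll":0.4}])

```text
t: 21.6
position: [0.4442, -0.1647, 0.1168]
orientation: [0.03, 1.568, -1.734]
force: [-1.9, -10.3, -1.2]
width: 0.504
```

Run:
```python
from h import *
tool()
```

```text
t 21.6 pos [ 0.4442 -0.1647  0.1168] toolphi 168.94 posphi 168.83 r 0.1307 Ft -10.45 Fr -0.16 Fz -1.22 w 0.504
```

The force rises steadily to 10.5 N with no plateau at 7.5, so it is clamped. One more 2° step towards 11.5 N.

send_rows(deltas=[{"tx":0,"ty":0.01,"tz":-0.18,"roll":0.4}])

```text
t: 21.72
position: [0.4451, -0.1605, 0.1167]
orientation: [-0.075, 1.567, -1.874]
force: [-3.6, -10.9, -0.6]
width: 0.495
```

Run:
```python
from h import *
tool()
```

```text
t 21.73 pos [ 0.4451 -0.1605  0.1167] toolphi 166.93 posphi 166.95 r 0.1308 Ft -11.39 Fr 1.01 Fz -0.59 w 0.495
```

11.4 N, on target. I'll release gently to the free position (about 183°), then lift off.

send_rows(deltas=[{"tx":0,"ty":0.01,"tz":0.27,"roll":-0.6},{"tx":0,"ty":0.01,"tz":0.27,"roll":-0.6},{"tx":0,"ty":0.01,"tz":0.27,"roll":-0.6},{"tx":0,"ty":0.01,"tz":0.27,"roll":-0.6},{"tx":0,"ty":0.01,"tz":0.27,"roll":-0.6},{"tx":0,"ty":0,"tz":0.09,"roll":-0.2},{"tx":0,"ty":0,"tz":0,"roll":0}])

```text
t: 22.6
position: [0.443, -0.1946, 0.1166]
orientation: [-2.843, 1.571, 1.923]
force: [-1.1, 0.7, 0.4]
width: 0.5
```

Run:
```python
from h import *
tool()
im,d=r.capture('wrist'); save('w18',im[0:320,160:480])
```

```text
t 22.6 pos [ 0.443  -0.1946  0.1166] toolphi 183.09 posphi 182.05 r 0.1296 Ft 0.7 Fr 1.09 Fz 0.38 w 0.5
```

View pics/w18.png

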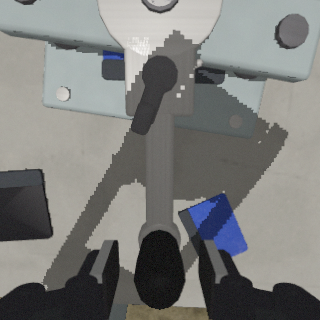

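The knob (159,265) is free between the fingers, the force is about 0, and the lever still leans to tighten. Lifting off.

send_rows(deltas=[{"tx":-0.6,"ty":0,"tz":0,"roll":0},{"tx":-0.8,"ty":0,"tz":0,"roll":0},{"tx":-1,"ty":0,"tz":0,"roll":0},{"tx":-1,"ty":0,"tz":0,"roll":0},{"tx":-1,"ty":0,"tz":0,"roll":0},{"tx":-0.6,"ty":0,"tz":0,"roll":0},{"tx":0,"ty":0,"tz":0,"roll":0},{"tx":0,"ty":0,"tz":0,"roll":0}])

```text
t: 23.65
position: [0.4427, -0.1947, 0.2407]
orientation: [-2.143, 1.569, 2.625]
force: [0.6, -0.1, -0.6]
width: 0.497
```

Run:
```python
from h import *
tool()
im,d=r.capture('wrist'); save('w19',im)
s,_=r.capture('side'); save('s19',cv2.resize(s[190:310,270:400],None,fx=5,fy=5,interpolation=cv2.INTER_CUBIC))
```

```text
t 23.65 pos [ 0.4427 -0.1947  0.2407] toolphi 183.18 posphi 182.06 r 0.1299 Ft -0.15 Fr -0.55 Fz -0.59 w 0.497
```

View pics/w19.png

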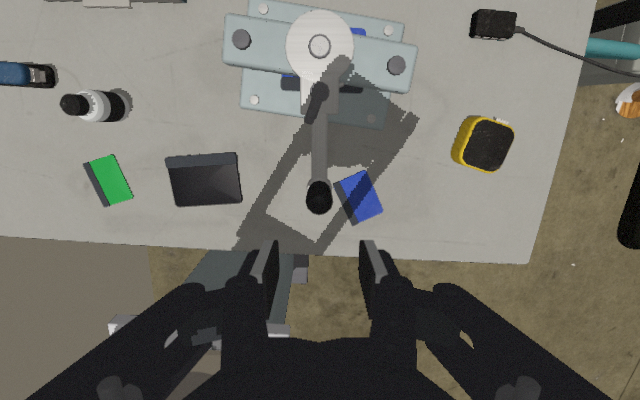

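View pics/s19.png

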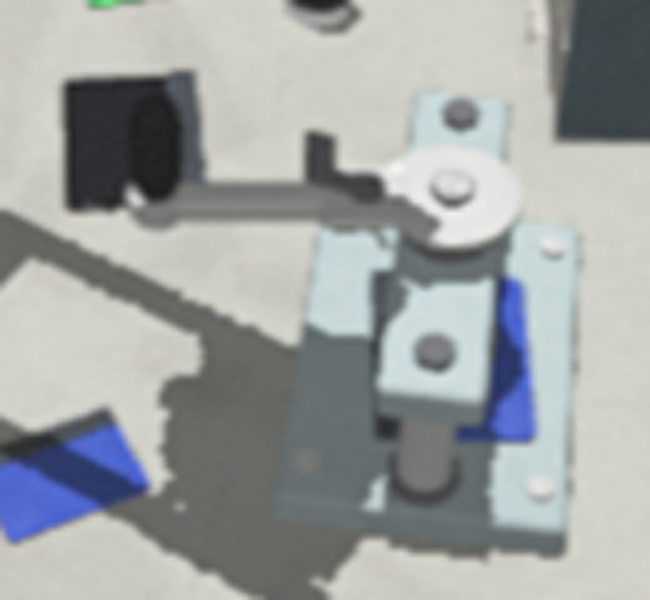

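The gripper is clear, the lever still leans to tighten, and the squeegee and the other objects are in place. Handing in.

Run:
```python
from h import *
print(r.close_job())
```

```text
the job is handed in; nothing more can be done
None
```

I flipped the reversing lever to tighten, worked the handle until the pad gripped the squeegee, backed off and handed the job in at about 24 s. No verdict was reported.

- **Lever:** a wrist picture measured it at about +0.365 rad, and it still leaned to tighten in the last pictures. The first pushes missed or pushed near the pivot because the real fingertips sit about 28 mm behind the stated TCP. That turned the handle by about 0.1 rad.
- **Clamping:** the screw ran free at about 7 to 7.5 N at the knob. In the second stroke the force rose to 11.3 N, inside the 11 to 12 N target and about 50 N at the pad by the given figures.
- **Did it hold:** when I let go, the handle sprang back about 12°, so I checked. I swung it back past a tooth and pushed again. The catch point had moved about 7°, and the force climbed to 11.4 N with no levelling off at 7.5 N, so the screw had held.
- **Last look:** the gripper is clear and the force reads about zero. By eye, the squeegee, stapler, ink bottle and tape measure appear unmoved. I did not measure their positions again, and the pad force is judged only from the knob force.

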